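Move the washed feeder cups to the cage rack in reverse order

ROBOT

A 6-joint arm with a two-finger parallel gripper is mounted at the origin on the work surface. World frame = base frame: x ahead of the robot, y to its left, z up, the work surface at z = 0. Lengths are in m, angles in degrees, forces in N, time in s.
With the tool pointing down it reaches from about 0.275 to 0.725 m from the base axis. Payload 5.6 kg.
Tool frame: the origin (TCP) lies at the very end of the fingers, on their centre line; the grasp point (between the pads) lies 19 mm behind it; z points along the fingers, y is the line along which they close (so a half turn about z gives the same grasp; the last joint's range is limited). The gripper opens to 85 mm and grips with 20 to 120 N. Pads are 22 mm wide; open, the fingers measure 114 mm over their backs; the gripper's body (76 mm by 85 mm) begins 54 mm behind the grasp point. The pads swing forward as they close: fully open they stand 13 mm farther back than shut.
Start: joints at [-55.485, 14.616, 6.199, 0, -81.583, -16.306], TCP at [0.172, -0.522, 0.231] pointing down, gripper open.
Joint ranges: [-168.99, 168.99], [-69.2, 112.95], [-62.41, 85.93], [-164.36, 98.24], [-168.68, -3.75], [-174.98, 174.98]. Speed limits (degrees/s): [147.25, 147.25, 180, 180, 180, 180].

INTERFACE

Orientations are given as a 3x3 rotation matrix whose columns are the frame's x, y, z axes.
In Python, from bench import ctrl, set_gripper, viewer, order gives the robot as it stands. The module is installed in compiled form; this text tells all that it offers. Calls block until the motion is done:
- ctrl.goto(position, orientation): joint-space move of the TCP to a pose.
- ctrl.servo_line(position, rotation=None, velocity=0.15): straight line of the TCP; rotation=None keeps the orientation; velocity is the mean speed in m/s.
- ctrl.goto_joints(angles): joint-space move.
- set_gripper(opening, newtons=None): finger opening in m; newtons is the grip in N (None keeps the last); returns when the fingers have stopped.
- ctrl.dwell(seconds).
- ctrl.inverse_kinematics(position, orientation): joint angles nearest the present ones, or None.
- ctrl.state(): the state.
- viewer.get_image(name): name is "scene" or "top"; returns a dict with "img" (420x560x3 uint8, red, green, blue), "mtx" (3x3 intrinsics, pixels), "dist" ([k1, k2, p1, p2, k3] as OpenCV has them; the pictures are not rectified), "R" (3x3) and "t" (3): a world point X has camera coordinates R X + t. Camera axes: x right, y down, z forward; pixel columns grow to the right and rows downward; lengths in m; the calibration is good to about 2 mm. A picture is of the moment at which its call begins. There is no depth.
A pose or a line that the arm cannot do raises ctrl.MotionError and nothing moves.
- order.sign_off(): hands the job in; it is judged then, once.
The state is a dict: "clock": time; "joints": joint angles; "qd": joint speeds; "joint_efforts": joint torques, N m; "ee_pos": TCP position; "tcp_rot": TCP orientation; "wrist_force": force on the tool from outside, world axes, zero at the start; "wrist_torque": the same for the moment, N m; "gripper_width": finger opening in m; "finger_force": force on a finger pad.
Only numpy, scipy, OpenCV 4.12 (cv2) and the standard library are available. Lean on these libraries where they do the work, as an engineer would, in place of code of your own. Each camera call takes 0.05 s, during which the arm holds its last target. There are 200 camera calls.

TASK

Move the four washed feeder cups from their saucers on the steel tray into the pockets of the white cage rack, one cup to a pocket, in the reverse order because the rack gets turned round when it is hung on the cage: the cup nearest the robot on the tray goes into the rack's farthest pocket, the next into the second farthest, and so on until the farthest cup stands in the nearest pocket. Keep the cups upright and set each one down in its pocket rather than dropping it; leave the aluminium canister where it stands.

Things in the scene. Friction and masses are not known exactly. Their poses are not given: they have to be found in the camera images.
- cup_red_centre (a point): Centre (30 mm above its underside) of the red plastic feeder cup: an open-topped, straight-sided round cup, 47 mm outside diameter, 60 mm tall, wall 3 mm, about 45 g, standing upright at the start on the saucer of its own colour. z axis points up out of the mouth; its yaw means nothing.
- cup_yellow_centre (a point): Centre (30 mm above its underside) of the yellow plastic feeder cup: an open-topped, straight-sided round cup, 47 mm outside diameter, 60 mm tall, wall 3 mm, about 45 g, standing upright at the start on the saucer of its own colour. z axis points up out of the mouth; its yaw means nothing.
- cup_green_centre (a point): Centre (30 mm above its underside) of the green plastic feeder cup: an open-topped, straight-sided round cup, 47 mm outside diameter, 60 mm tall, wall 3 mm, about 45 g, standing upright at the start on the saucer of its own colour. z axis points up out of the mouth; its yaw means nothing.
- cup_blue_centre (a point): Centre (30 mm above its underside) of the blue plastic feeder cup: an open-topped, straight-sided round cup, 47 mm outside diameter, 60 mm tall, wall 3 mm, about 45 g, standing upright at the start on the saucer of its own colour. z axis points up out of the mouth; its yaw means nothing.
- saucer_red: Flat red disc, 68 mm across, 6 mm thick, fixed on the steel tray (340 x 120 mm, rim 10 mm high); the red cup starts centred on it. Origin: centre of its underside; its top is 9 mm above the table. The 4 saucers form a straight row, 74 mm apart, order varies; the x axis runs along the row, away from the robot (within 0.2 rad of straight ahead).
- saucer_yellow: Flat yellow disc, 68 mm across, 6 mm thick, fixed on the steel tray (340 x 120 mm, rim 10 mm high); the yellow cup starts centred on it. Origin: centre of its underside; its top is 9 mm above the table. The 4 saucers form a straight row, 74 mm apart, order varies; the x axis runs along the row, away from the robot (within 0.2 rad of straight ahead).
- saucer_green: Flat green disc, 68 mm across, 6 mm thick, fixed on the steel tray (340 x 120 mm, rim 10 mm high); the green cup starts centred on it. Origin: centre of its underside; its top is 9 mm above the table. The 4 saucers form a straight row, 74 mm apart, order varies; the x axis runs along the row, away from the robot (within 0.2 rad of straight ahead).
- saucer_blue: Flat blue disc, 68 mm across, 6 mm thick, fixed on the steel tray (340 x 120 mm, rim 10 mm high); the blue cup starts centred on it. Origin: centre of its underside; its top is 9 mm above the table. The 4 saucers form a straight row, 74 mm apart, order varies; the x axis runs along the row, away from the robot (within 0.2 rad of straight ahead).
- rack: White plastic feeder rack, fixed, 298 long (x) x 76 wide (y) x 20 tall mm, left or right of the robot. Origin: centre of underside, on the table. x runs along the row away from the robot (within 0.2 rad of straight ahead). 4 open pockets, centres at x = -109.8 (nearest robot), -36.6, 36.6, 109.8 mm, y = 0; each 68 x 66 mm inside, walls 5 mm, floor 5 mm above the table.
- canister_centre (a point): Centre (57.5 mm up) of the closed aluminium canister with a dark twist cap, 60 mm in diameter, 115 mm tall, about 0.3 kg, standing loose on the table between the tray and the rack. Not to be moved. z axis up.

How it is judged:
By the outcome, as a careful person would: the job done as asked, in the order asked, and still so for the second after the job is handed in, with the robot touching nothing.
It also fails if it takes over 128 s, if anything falls off the work surface, if the arm or the gripper's body presses on something with over 40 N, if the wrist force passes 120 N, or if a joint passes its speed limit or range.

## Working session

There is one attempt and no reset: what is moved stays moved. The work goes in short steps, each a Python script; the robot and the scene stay as the last script left them, time stands still between calls to the robot, and variables do not carry over. Pictures are saved under pics/ and viewed, at most 14 in all, crops included, and the job is handed in when it is done.

```bash
mkdir -p pics; ls
python3 - <<'E'
from bench import ctrl, viewer
import cv2
for n in("scene","top"):
    d=viewer.get_image(n); cv2.imwrite(f"pics/{n}0.png",d["img"][:,:,::-1]); print(d["mtx"],d["dist"],d["R"],d["t"], -d["R"].T@d["t"])
s=ctrl.state(); print(s["clock"],s["tcp_rot"])
E
```

```text
pics
[[470.27674      0.         284.70684559]
 [  0.         470.27674    211.22545533]
 [  0.           0.           1.        ]] [-0.12028821  0.          0.          0.          0.        ] [[ 0.61502451  0.78849496  0.00453312]
 [ 0.55917273 -0.43208586 -0.70755047]
 [-0.55594128  0.43769567 -0.70664828]] [-0.31041911 -0.24134087  1.09190248] [ 0.93290026 -0.33743706  0.60223733]
[[402.73771706   0.         280.72517109]
 [  0.         402.73771706 210.06202803]
 [  0.           0.           1.        ]] [-0.01877683  0.          0.          0.          0.        ] [[-0.02826652 -0.99951313 -0.0132103 ]
 [-0.99792062  0.02898239 -0.05757127]
 [ 0.05792611  0.01155549 -0.99825399]] [0.01328955 0.52650762 0.77173911] [ 0.48108462 -0.01089419  0.80087892]
0.1 [[-9.49942688e-01 -3.12423665e-01 -5.85605984e-04]
 [-3.12424210e-01  9.49941299e-01  1.62525572e-03]
 [ 4.85229612e-05  1.72685727e-03 -9.99998508e-01]]
```

View pics/top0.png

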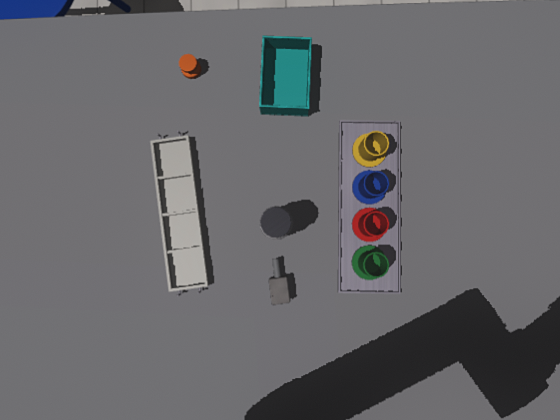

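View pics/scene0.png

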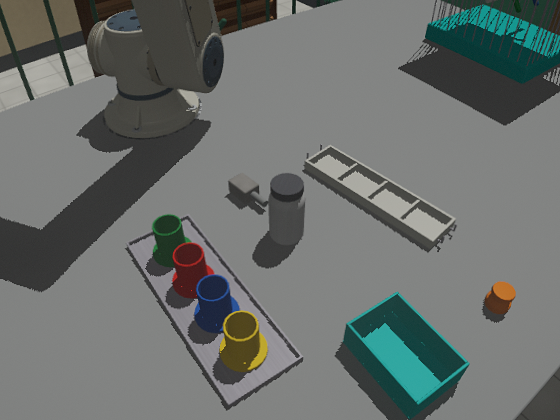

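```bash
cat > h.py <<'E'
import numpy as np, cv2
from scipy.optimize import least_squares
from bench import viewer
def to_plane(d,px,z):
    n=cv2.undistortPoints(np.asarray(px,float).reshape(-1,1,2),d["mtx"],d["dist"])[:,0]
    r=np.c_[n,np.ones(len(n))]@d["R"]; c=-d["R"].T@d["t"]
    return (c+r*((z-c[2])/r[:,2])[:,None])[:,:2]
def project(d,X):
    return cv2.projectPoints(np.float64(X).reshape(-1,1,3),cv2.Rodrigues(d["R"])[0],d["t"],d["mtx"],d["dist"])[0][:,0]
HUE=dict(red=(172,8),yellow=(20,33),green=(50,80),blue=(105,130))
def cmask(d,c):
    h,s,v=cv2.split(cv2.cvtColor(d["img"],cv2.COLOR_RGB2HSV)); a,b=HUE[c]
    m=((h>=a)|(h<=b)) if a>b else (h>=a)&(h<=b)
    return (m&(s>120)&(v>35)).astype(np.uint8)
def biggest(m):
    return max(cv2.findContours(m,cv2.RETR_EXTERNAL,cv2.CHAIN_APPROX_NONE)[0],key=cv2.contourArea)
def circle(P,R,c0):
    f=least_squares(lambda c:np.hypot(*(P-c).T)-R,c0,loss="cauchy",f_scale=.0015)
    return f.x,np.mean(abs(f.fun)<.002)
E
python3 - <<'E'
from h import *
D={n:viewer.get_image(n) for n in("top","scene")}
roi=np.zeros((420,560),np.uint8); roi[110:300,330:410]=1
for c in HUE:
    for n,d in D.items():
        m=cmask(d,c)
        if n=="top": m*=roi
        else: m[:,310:]=0; m[:200]=0
        k=biggest(m)[:,0]+0.0
        P=to_plane(d,k,.009); cam=(-d["R"].T@d["t"])[:2]
        if n=="top": seed=P.mean(0)
        s,q=circle(P,.034,seed); T=to_plane(d,k,.069); t,qt=circle(T,.0235,s)
        print(c,n,len(k),"saucer",s.round(4),q.round(2),"rim",t.round(4),qt.round(2))
d=D["top"]
g=cv2.cvtColor(d["img"],cv2.COLOR_RGB2HSV)
m=((g[:,:,2]>120)&(g[:,:,1]<60)).astype(np.uint8); m[:,:140]=0; m[:,225:]=0; m[:120]=0
m=cv2.morphologyEx(m,cv2.MORPH_OPEN,np.ones((2,2),np.uint8)); m=cv2.morphologyEx(m,cv2.MORPH_CLOSE,np.ones((7,7),np.uint8))
k=biggest(m)
for z in(.02,0): print("rack",z,cv2.minAreaRect(to_plane(d,k[:,0],z).astype(np.float32)))
k2=cv2.boxPoints(cv2.minAreaRect(k))
im=d["img"][:,:,::-1].copy(); cv2.drawContours(im,[k],-1,(0,0,255),1)
cv2.imwrite("pics/rack.png",cv2.resize(im[120:310,140:300],None,fx=3.1,fy=3.1,interpolation=cv2.INTER_NEAREST))
# canister cap top
print("can",to_plane(d,[[277,222]],.115))
E
```

```text
red top 98 saucer [ 0.4945 -0.1754] 0.78 rim [ 0.4987 -0.1565] 0.24
red scene 150 saucer [ 0.497  -0.1756] 0.35 rim [ 0.498  -0.1766] 0.35
yellow top 102 saucer [ 0.6432 -0.1819] 0.66 rim [ 0.6406 -0.1794] 0.38
yellow scene 159 saucer [ 0.6435 -0.1819] 0.64 rim [ 0.6448 -0.1826] 0.4
green top 145 saucer [ 0.4196 -0.1734] 0.43 rim [ 0.4206 -0.1686] 0.34
green scene 71 saucer [ 0.4158 -0.1692] 0.06 rim [ 0.4231 -0.1725] 0.77
blue top 100 saucer [ 0.5692 -0.1792] 0.67 rim [ 0.5672 -0.176 ] 0.36
blue scene 153 saucer [ 0.5692 -0.1786] 0.38 rim [ 0.5963 -0.1905] 0.13
rack 0.02 ((0.526125967502594, 0.19728755950927734), (0.30136531591415405, 0.07741880416870117), 6.4710693359375)
rack 0 ((0.5272795557975769, 0.2026195526123047), (0.3090839684009552, 0.0794016644358635), 6.47106409072876)
can [[0.50070847 0.00396427]]
```

View pics/rack.png

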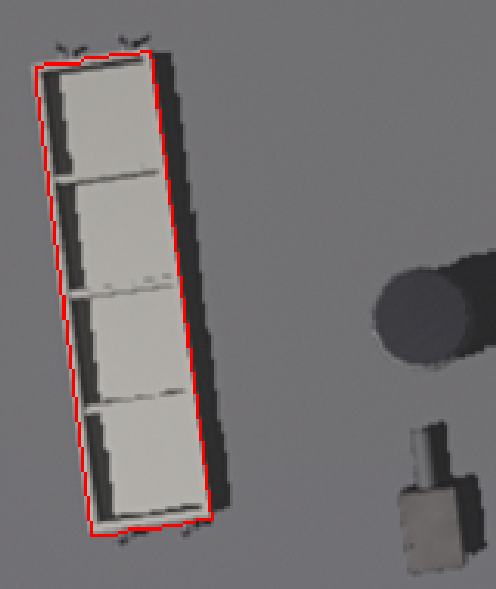

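The top view shows the cups running green, red, blue, yellow from near to far. The rack is on the left and its outline fits to 1–2 mm. Next I move the first cup, green, into the farthest pocket.

```bash
cat > mv.py <<'E'
import numpy as np
from bench import ctrl,set_gripper
def axis(a): return np.array([np.cos(a),np.sin(a)])
def rot(a):
    c,s=np.cos(a),np.sin(a); return np.array([[-c,-s,0],[-s,c,0],[0,0,-1.]])
TA,RA=np.radians(-2.2),np.radians(6.47)
CUP=[np.array([.5316,-.1775])+k*.074*axis(TA) for k in(-1.5,-.5,.5,1.5)]
POC=[np.array([.526,.1973])+x*axis(RA) for x in(-.1098,-.0366,.0366,.1098)]
UP,G=.20,.022
def pick(i):
    p=CUP[i]; set_gripper(.078)
    ctrl.goto([*p,.15],rot(TA)); ctrl.servo_line([*p,.009+G],velocity=.1)
    set_gripper(.03,30); s=ctrl.state(); print("grip",i,round(s["gripper_width"],4),s["finger_force"])
    ctrl.servo_line([*p,UP],velocity=.15); print("lifted",round(ctrl.state()["gripper_width"],4))
def place(j):
    p=POC[j]; ctrl.servo_line([*p,UP],rot(RA),velocity=.2)
    ctrl.servo_line([*p,.005+G+.004],velocity=.1); ctrl.dwell(.2)
    f0=ctrl.state()["wrist_force"][2]
    for z in np.arange(.003,-.0031,-.001):
        ctrl.servo_line([*p,.005+G+z],velocity=.02); df=ctrl.state()["wrist_force"][2]-f0
        if abs(df)>2: break
    print("touch",j,round(z,4),round(df,2))
    set_gripper(.064); ctrl.servo_line([*p,.15],velocity=.15); print("t",ctrl.state()["clock"])
E
python3 - <<'E'
from mv import *
from h import *
print(ctrl.inverse_kinematics([*POC[0],.03],rot(RA)),ctrl.inverse_kinematics([*POC[3],.2],rot(RA)))
pick(0)
d=viewer.get_image("scene"); cv2.imwrite("pics/lift.png",d["img"][:,:,::-1])
place(3)
set_gripper(.078); ctrl.goto([*CUP[1],.15],rot(TA))
d=viewer.get_image("scene"); cv2.imwrite("pics/placed.png",d["img"][:,:,::-1])
E
```

```text
[  43.70908347   13.93368784  -26.78845235    0.          -49.27785982
 -127.23908347] [  31.61760719   28.96026723   22.98981625    0.          -84.02954902
 -115.14760719]
grip 0 0.0453 31.459240552503616
lifted 0.0456
touch 3 0.0 3.26
t 11.7917
```

View pics/placed.png

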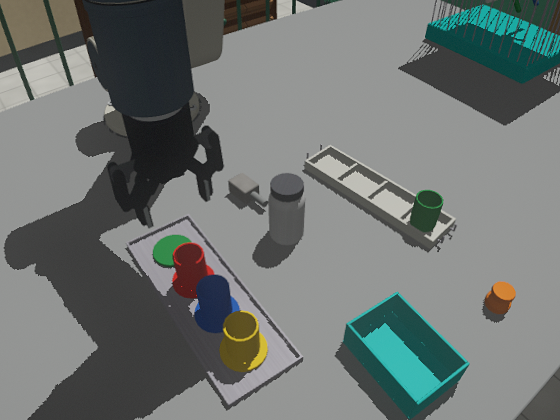

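The green cup stands upright in the farthest pocket, at about (427, 210) in the scene view. The canister has not moved, and the gripper is over the red cup. I'll carry on with the other three.

Run:
```python
from mv import *
from h import *
for i in(1,2,3): pick(i); place(3-i)
ctrl.goto_joints([-55.485,14.616,6.199,0,-81.583,-16.306]); ctrl.dwell(.5)
for n in("scene","top"): cv2.imwrite(f"pics/end_{n}.png",viewer.get_image(n)["img"][:,:,::-1])
print(ctrl.state()["clock"])
```

```text
grip 1 0.0456 31.228662505745888
lifted 0.0454
touch 2 0.001 -2.05
t 23.275
grip 2 0.0462 31.02128899656236
lifted 0.0459
touch 1 0.0 6.41
t 34.3667
grip 3 0.0469 31.08672296628356
lifted 0.0467
touch 0 0.0 7.42
t 45.7833
49.0417
```

View pics/end_scene.png

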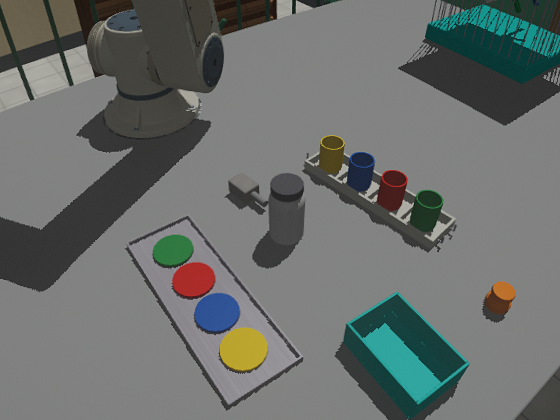

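View pics/end_top.png

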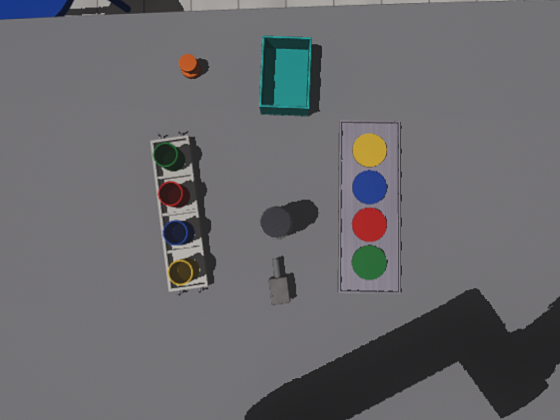

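In the top view, all four cups stand upright in their pockets: green (167,155) is farthest, then red (172,194), blue (177,233) and yellow (181,272) nearest. The canister is still at (277,222).

```bash
python3 -c "
from bench import order; print(order.sign_off())"
```

```text
the job is handed in; nothing more can be done
None
```

All four cups stand upright in the rack in reverse order (green farthest, then red, blue, yellow nearest), the canister was not moved, and the job was handed in at about 49 s.

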